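Hang the rolling pin in its side-opening hooks

ROBOT

A 6-joint arm with a two-finger parallel gripper is mounted at the origin on a cart in front of the work surface, level with it; the furniture and walls round the work are solid. World frame = base frame: x ahead of the robot, y to its left, z up, the work surface at z = 0. Lengths are in m, angles in rad, forces in N, time in s.
With the tool pointing down it reaches from about 0.15 to 0.775 m from the base axis. Payload 6.1 kg.
Tool frame: the origin (TCP) lies at the very end of the fingers, on their centre line; the grasp point (between the pads) lies arm.grasp_offset behind it (arm.grasp_offset is the distance from the TCP to the grasp point, in m); z points along the fingers, y is the line along which they close (so a half turn about z gives the same grasp; the last joint's range is limited). The gripper opens to 85 mm and grips with 20 to 120 N. Pads are 22 mm wide; open, the fingers measure 114 mm over their backs; the gripper's body (76 mm by 85 mm) begins 54 mm behind the grasp point. The pads swing forward as they close: fully open they stand 13 mm farther back than shut.
Start: joints at [1.328, 0.126, -0.04, 1.405, 0, 1.571], TCP at [0.126, 0.51, 0.231] pointing down, gripper open.
Joint ranges: [-2.72, 2.72], [-0.95, 1.95], [-1.27, 1.35], [-1.78, 2.02], [-1.46, 1.47], [-3.14, 3.14]. Speed limits (rad/s): [2.39, 2.39, 3.01, 3.14, 3.14, 3.14].

INTERFACE

Orientations are given as a unit quaternion [w, x, y, z].
In Python, from plant import arm, claw, inverse_kinematics, sensors, optics, hand_in gives the robot as it stands. Calls block until the motion is done:
- arm.move_ptp(position, orientation): joint-space move of the TCP to a pose.
- arm.move_l(position, feed=0.15, ori=None, max_force=None): straight line of the TCP; ori=None keeps the orientation; feed is the mean speed in m/s. With max_force (N) it stops when the force on the tool has changed by that much, and returns True; else False.
- arm.movej(angles): joint-space move.
- claw.move_gripper(opening): opening from 0.0 (shut) to 1.0 (fully open); the grip force is fixed at half the most; returns when the fingers have stopped.
- arm.pause(seconds).
- inverse_kinematics(position, orientation): joint angles nearest the present ones, or None.
- sensors.sense(): the state.
- optics.read_camera(name): name is "side" or "top" or "wrist"; returns (picture, depth): 400x640x3 uint8, red, green, blue; 400x640 float32, m along the optical axis (not along the pixel's ray), 0 where there is no reading.
- optics.camera_params(name): a dict with "intrinsics" (3x3 intrinsics, pixels), "world_from_camera" (4x4, takes a point from camera to world coordinates). Camera axes: x right, y down, z forward; pixel columns grow to the right and rows downward; lengths in m; the calibration is good to about 2 mm. A picture is of the moment at which its call begins: read the wrist's pose just before it. camera_params takes no time and is no camera call; for the wrist camera it gives the pose at the moment of the call.
A pose or a line that the arm cannot do raises arm.MotionError and nothing moves.
- hand_in(): hands the job in; it is judged then, once.
The state is a dict: "time": time; "qpos": joint angles; "joint_velocities": joint speeds; "joint_efforts": joint torques, N m; "position": TCP position; "tool_rot": TCP orientation; "ft_force": force on the tool from outside, world axes, zero at the start; "moment": the same for the moment, N m; "grip_width": opening from 0.0 (shut) to 1.0 (fully open); "finger_force": force on a finger pad.
Only numpy, scipy, OpenCV 4.12 (cv2) and the standard library are available. Lean on these libraries where they do the work, as an engineer would, in place of code of your own. Each camera call takes 0.05 s, during which the arm holds its last target. There are 200 camera calls.

TASK

Put the rolling pin away in its rack: bring it level into the open side of the two hooks, over their lips, until both necks gently touch the backs of the hooks, then lower it into the throats so that it hangs at the bottom of both. The hooks may have been clamped nearer or farther, so go in by touch and never press hard on the rack; leave the other things alone.

Things in the scene. Friction and masses are not known exactly. Their poses are not given: they have to be found in the camera images.
- rolling_pin: Small wooden rolling pin, loose, 324 mm long, 0.3 to 0.55 kg; lies on its 44 mm barrel (180 mm long), can roll. Origin: centre of the barrel on the axis, 22 mm high when lying. Its y axis runs along the pin (both ends alike, either way round will do); x and z turn as it rolls. Beyond each barrel end: a bare steel neck, then a bulb handle (26 mm thick, y = 108 to 162 mm).
- pin_neck (a point): Middle of one of the two steel necks, on the pin's axis, 99 mm from the pin's centre (pin y = +99 mm; the other neck is at -99 mm). Each neck is 14 mm thick and 18 mm long, between barrel and handle; a hook takes its middle.
- rack: Rolling-pin rack, fixed: dark board 170 (x) by 270 (y) by 20 mm with two metal tracks along x. A steel cross bar clamped on the tracks by wing nuts carries two equal C-shaped hooks of 8 mm steel rod, in the planes y = -99 and +99 mm. Origin: centre of the board's underside, z up. The hooks are open to -x: the pin goes in along +x, its axis along y. Between the hooks nothing is above 45 mm.
- hook_mid (a point): Point fixed to the rack (x = 0, y = 0, 85 mm high), midway between the hooks' round throats if the cross bar is clamped in the middle of its tracks. It may be clamped up to 36 mm nearer or farther (along the rack's x), both hooks together; that shift is not in this reading: find the hooks' backs by touch. The clamp holds and the hooks do not give way.
- hook_mouth (a point): Middle of the hooks' open mouths, bar in its middle: 25 mm in front of the throats' centres, 107.5 mm high. Below it level lips (tops 96.5 mm high, 13 to 34 mm in front of those centres), above it level rods (underside 118.5 mm; free ends turned up to 134 mm high, 41 mm in front). A neck passes with the pin's axis 103.5 to 111.5 mm high, along the rack's +x.
- hook_seat (a point): Where the pin's centre is when it hangs, bar in its middle: 83 mm high. Throats: round-bottomed, 18 mm wide. A neck meets the upright backs of the hooks when the pin's axis is 2 mm past the throats' centres, can sink while within 2 mm either way of them, and sinks 20 mm from the lips to the bottom; elsewhere it lands on the lips.
- bowl: bystander: flowered china bowl, 130 mm wide, 58 mm high, behind the work; origin under its centre
- apple: bystander: apple, 80 mm, behind the work; origin under its centre
- timer: bystander: round kitchen timer, 63 mm wide, 47 mm high, behind, between pin and rack; origin under its centre
- pepper_mill: bystander: dark wooden pepper mill, 58 mm wide, 170 mm high, behind the rack; origin under its centre
- jam_jar: bystander: glass jam jar, 72 mm wide, 102 mm high, at the back left; origin under its centre
- lemon: bystander: lemon, 78 mm long, 56 mm high, at the front right; origin under its centre
- spoon: bystander: steel spoon, 201 mm long, 14 mm high, lying beside the rack, at the right edge; origin under its centre

How it is judged:
On the way, in this order (a step that is already met when the one before it is completed fails the run):
1. the rolling pin is picked up clear of the worktop (height (world z) of rolling_pin above 0.06 m), for 0.2 s.
2. the pin is held level at the height of the open mouths, over the rack, in line with the hooks (x of rolling_pin in the frame of rack between -0.046 and 0.041 m and y of rolling_pin in the frame of rack between -0.012 and 0.012 m and z of rolling_pin in the frame of rack between 0.098 and 0.115 m and angle between the y axis of rolling_pin and the y axis of rack, either way round below 0.06 rad), for 0.1 s.
At the end, for the whole second after the job is handed in: the pin hangs at rest in both throats, let go: its axis 79 to 86.5 mm above the rack's underside (83 when fully down), within 0.03 rad of the rack's y axis, its centre within 9 mm of the rack's middle along y and within 41 mm of it along x, its weight on the hooks (x of rolling_pin in the frame of rack between -0.041 and 0.041 m and y of rolling_pin in the frame of rack between -0.009 and 0.009 m and z of rolling_pin in the frame of rack between 0.079 and 0.0865 m and angle between the y axis of rolling_pin and the y axis of rack, either way round below 0.03 rad and contact force between rolling_pin and rack above 1 N and linear speed of rolling_pin below 0.02 m/s); the robot touches nothing.
It fails at once if the rack is pressed or struck with more than 20 N (contact force between rack and anything else above 20 N).
It fails at once if another thing is pushed out of place (distance of any of bowl, timer, pepper_mill, jam_jar, spoon from where it was at the start of the episode above 0.02 m or distance of any of apple, lemon from where it was at the start of the episode above 0.03 m).
It also fails if it takes over 54 s, if anything falls off the work surface, if the arm or the gripper's body presses on something with over 40 N, if the wrist force passes 120 N, or if a joint passes its speed limit or range.

## Working session

There is one attempt and no reset: what is moved stays moved. The work goes in short steps, each a Python script; the robot and the scene stay as the last script left them, time stands still between calls to the robot, and variables do not carry over. Pictures are saved under pics/ and viewed, at most 10 in all, crops included, and the job is handed in when it is done.

```bash
ls; mkdir -p pics; python3 - <<'E'
from plant import arm,claw,sensors,optics
import cv2,numpy as np
print(arm.grasp_offset); s=sensors.sense(); print(s['time'],s['position'],s['tool_rot'])
for n in ['top','side']:
    p,d=optics.read_camera(n); c=optics.camera_params(n); np.savez('pics/'+n,p=p,d=d,K=c['intrinsics'],T=c['world_from_camera'])
    cv2.imwrite(f'pics/{n}.png',p[...,::-1]); print(n,np.round(c['intrinsics'],1).tolist(),np.round(c['world_from_camera'],3).tolist())
E
```

```text
pics
0.0187
0.0 [0.1261083  0.50919723 0.23054326] [-1.01716479e-04  1.21109498e-01  9.92638846e-01 -7.75469752e-04]
top [[483.0, 0.0, 317.5], [0.0, 483.0, 201.5], [0.0, 0.0, 1.0]] [[-0.048, -0.976, 0.214, 0.194], [-0.999, 0.048, -0.006, -0.031], [-0.004, -0.214, -0.977, 1.57], [0.0, 0.0, 0.0, 1.0]]
side [[409.5, 0.0, 316.4], [0.0, 409.5, 206.2], [0.0, 0.0, 1.0]] [[-0.953, -0.141, 0.27, 0.194], [-0.304, 0.458, -0.835, 1.06], [-0.006, -0.878, -0.479, 0.713], [0.0, 0.0, 0.0, 1.0]]
```

View pics/top.png

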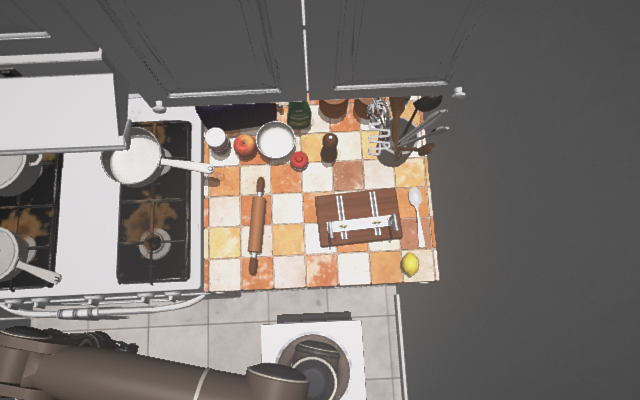

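View pics/side.png

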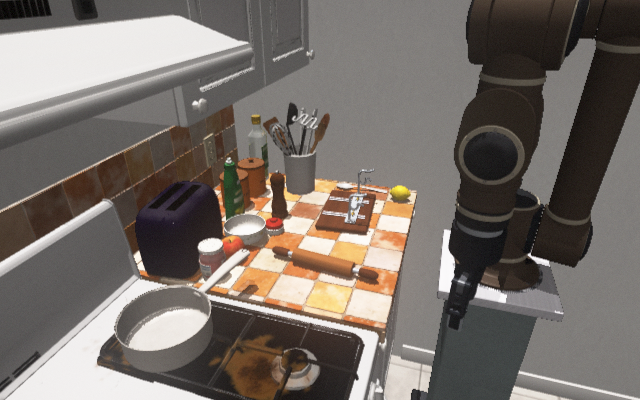

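The top view shows the pin at about (257,225), lying along world x, and the rack board at about (358,217) with its bar near row 225. The side view shows the hooks at about (360,180). Next I segment by height and zoom in on the hooks.

```bash
cat > h.py <<'E'
import numpy as np,cv2
def cloud(n):
    z=np.load(f'pics/{n}.npz'); K,T,d=z['K'],z['T'],z['d']
    v,u=np.mgrid[:400,:640]; P=np.stack([(u-K[0,2])/K[0,0]*d,(v-K[1,2])/K[1,1]*d,d],-1)
    W=P@T[:3,:3].T+T[:3,3]; W[d==0]=np.nan; return z['p'],W
E
python3 - <<'E'
from h import *
p,W=cloud('top')
def box(u0,u1,v0,v1,zl,zh):
    m=np.zeros((400,640),bool); m[v0:v1,u0:u1]=1
    return m&(W[...,2]>zl)&(W[...,2]<zh)
print('table z',np.nanmedian(W[250:275,290:340,2]))
m=box(235,280,165,285,.008,.06)
Q=W[m]; print('pin n',len(Q),'zmax',np.percentile(Q[:,2],98))
r=cv2.minAreaRect(Q[:,:2].astype(np.float32)*1000); print(r)
m=box(305,412,180,255,.012,.03)
k=cv2.morphologyEx(m.astype(np.uint8),cv2.MORPH_OPEN,np.ones((3,3)))>0
Q=W[k]; print('board',len(Q),np.median(Q[:,2]),cv2.minAreaRect(Q[:,:2].astype(np.float32)*1000))
m=box(305,412,180,255,.012,.3); Q=W[m]; print('rack all',cv2.minAreaRect(Q[:,:2].astype(np.float32)*1000), np.nanmax(Q[:,2]))
m=box(305,412,170,265,.06,.3); print(np.round(W[m][::4],3).tolist())
a=cv2.resize(p[175:260,300:420][...,::-1],None,fx=6,fy=6,interpolation=cv2.INTER_CUBIC); cv2.imwrite('pics/t2.png',a)
q,V=cloud('side'); a=cv2.resize(q[155:240,300:420][...,::-1],None,fx=6,fy=6,interpolation=cv2.INTER_CUBIC); cv2.imwrite('pics/s2.png',a)
m=np.zeros((400,640),bool); m[155:240,300:390]=1; m&=(V[...,2]>.04)&(V[...,0]<.75)&(V[...,2]<.15); 
print('side hooks',np.round(V[m][::5],3).tolist())
E
```

```text
table z -0.001823053160574295
pin n 1041 zmax 0.04712818236009357
((481.552978515625, 158.92819213867188), (138.50643920898438, 379.4584655761719), 87.68404388427734)
board 3547 0.019594618710494505 ((479.014892578125, -170.77024841308594), (169.1082000732422, 269.39794921875), 4.000678539276123)
rack all ((469.3061218261719, -183.79525756835938), (313.8473205566406, 222.59197998046875), 84.89323425292969) 0.13466933123107094
[[0.466, -0.27, 0.114], [0.465, -0.268, 0.086], [0.458, -0.274, 0.124], [0.455, -0.271, 0.121], [0.46, -0.271, 0.081], [0.457, -0.268, 0.078], [0.448, -0.273, 0.127], [0.445, -0.269, 0.127], [0.451, -0.272, 0.074], [0.443, -0.276, 0.121], [0.448, -0.272, 0.073], [0.439, -0.275, 0.126], [0.444, -0.271, 0.078], [0.436, -0.276, 0.122], [0.444, -0.078, 0.117], [0.433, -0.272, 0.121], [0.44, -0.075, 0.123], [0.434, -0.273, 0.098], [0.435, -0.074, 0.132], [0.428, -0.272, 0.118], [0.433, -0.074, 0.125], [0.424, -0.272, 0.12], [0.43, -0.074, 0.128], [0.42, -0.271, 0.125], [0.427, -0.074, 0.126], [0.417, -0.27, 0.128], [0.424, -0.074, 0.126], [0.413, -0.269, 0.133], [0.4
[... 9027 characters left out ...]
.265, 0.067], [0.46, -0.272, 0.055], [0.462, -0.268, 0.045], [0.397, -0.075, 0.132], [0.431, -0.072, 0.125], [0.416, -0.074, 0.126], [0.4, -0.075, 0.128], [0.437, -0.069, 0.122], [0.422, -0.073, 0.122], [0.406, -0.073, 0.124], [0.447, -0.073, 0.115], [0.451, -0.073, 0.111], [0.446, -0.067, 0.111], [0.449, -0.07, 0.098], [0.421, -0.073, 0.097], [0.42, -0.068, 0.096], [0.405, -0.077, 0.094], [0.413, -0.069, 0.093], [0.446, -0.069, 0.084], [0.448, -0.067, 0.081], [0.42, -0.071, 0.084], [0.44, -0.074, 0.076], [0.423, -0.073, 0.079], [0.439, -0.071, 0.074], [0.423, -0.075, 0.074], [0.436, -0.071, 0.07], [0.446, -0.072, 0.064], [0.448, -0.07, 0.058], [0.452, -0.072, 0.049], [0.445, -0.071, 0.046]]
```

View pics/t2.png

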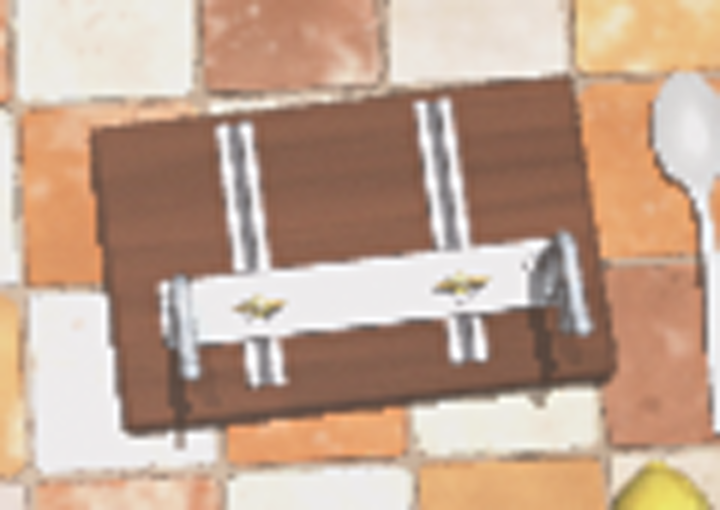

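View pics/s2.png

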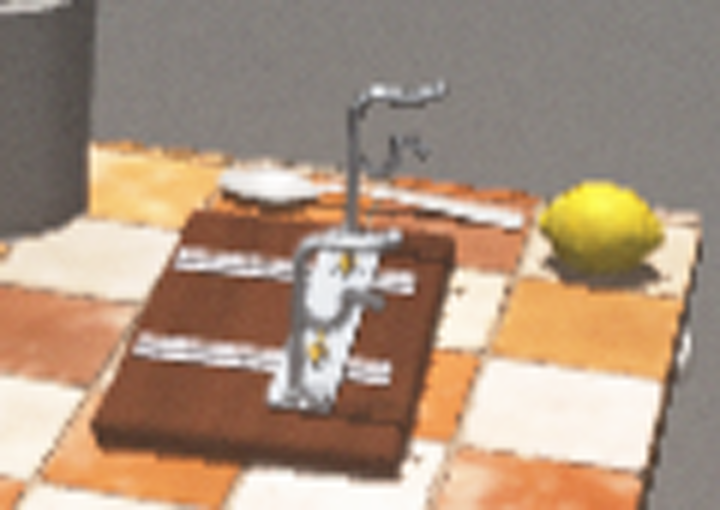

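The close-ups show both hooks open toward the robot (−x). The rack yaw is about +4.1°, with centre (0.479, −0.171). The hook uprights are at about (0.449, −0.073) and (0.464, −0.270), so the bar is clamped about 35 mm nearer. Now the pin axis from the depth points, plus a hover to confirm it with the wrist camera.

```bash
cat >> h.py <<'E'
YAW=0.0716; RC=np.array([.479,-.1710])
def quat(a):  # tool down, tool y axis at world angle a
    from scipy.spatial.transform import Rotation as R
    ty=np.array([np.cos(a),np.sin(a),0]); tz=np.array([0,0,-1.]); q=R.from_matrix(np.stack([np.cross(ty,tz),ty,tz],1)).as_quat()
    return [q[3],q[0],q[1],q[2]]
def rackpt(x,y,z):
    c,s=np.cos(YAW),np.sin(YAW); return [RC[0]+c*x-s*y,RC[1]+s*x+c*y,z]
def pin(W,u0,u1,v0,v1):
    m=np.zeros(W.shape[:2],bool); m[v0:v1,u0:u1]=1
    B=W[m&(W[...,2]>.032)&(W[...,2]<.06)]; A=W[m&(W[...,2]>.014)&(W[...,2]<.06)]
    vx,vy,x,y=cv2.fitLine(B[:,:2].astype(np.float32),cv2.DIST_HUBER,0,.001,.001).ravel()
    d=np.array([vx,vy])*np.sign(vx); o=np.array([x,y]); n=np.array([-d[1],d[0]])
    t=(B[:,:2]-o)@d; a=A[np.abs((A[:,:2]-o)@n)<.02]; s=(a[:,:2]-o)@d
    return o,d,t,s,B
E
python3 - <<'E'
from h import *
from plant import arm,claw,sensors,optics,inverse_kinematics
p,W=cloud('top')
o,d,t,s,B=pin(W,235,280,165,285)
print('angle',np.arctan2(d[1],d[0]),'barrel',t.min(),t.max(),'ends',s.min(),s.max(),'ztop',np.percentile(B[:,2],95))
for c in [(t.min()+t.max())/2,(s.min()+s.max())/2]: print('centre',o+c*d)
c=o+d*(s.min()+s.max())/2; a=np.arctan2(d[1],d[0])
for k in (np.pi/2,-np.pi/2): print(k,inverse_kinematics([*c,.15],quat(a+k)))
for k in (0,np.pi): print(k,inverse_kinematics(rackpt(-.036,0,.089),quat(YAW+k)),inverse_kinematics(rackpt(-.15,0,.25),quat(YAW+k)))
arm.move_ptp([*c,.20],quat(a+np.pi/2)); arm.pause(.3)
cam=optics.camera_params('wrist'); p,dd=optics.read_camera('wrist')
np.savez('pics/w1',p=p,d=dd,K=cam['intrinsics'],T=cam['world_from_camera']); cv2.imwrite('pics/w1.png',p[...,::-1]); print(sensors.sense()['time'],sensors.sense()['position'])
E
```

```text
angle -0.113417596 barrel -0.15165211864032652 0.15860547259659674 ends -0.15783248729389415 0.16230127782750184 ztop 0.04627648380027094
centre [0.46791996 0.1601628 ]
centre [0.46668566 0.16030339]
1.5707963267948966 [ 0.33086648  0.07921772 -0.26993751  1.2216411   0.          0.44428407]
-1.5707963267948966 [ 0.33086648  0.07921772 -0.26993751  1.2216411   0.         -2.6973085 ]
0 [-0.37336243  0.0747011  -0.41208927  1.08400595  0.          1.1258339 ] [-0.50416955 -0.15409895 -0.27409138  1.4508039   0.          0.99502678]
3.141592653589793 [-0.37336243  0.0747011  -0.41208927  1.08400595  0.         -2.01575875] [-0.50416955 -0.15409895 -0.27409138  1.4508039   0.         -2.14656588]
2.2333 [0.46657065 0.16072581 0.2000358 ]
```

View pics/w1.png

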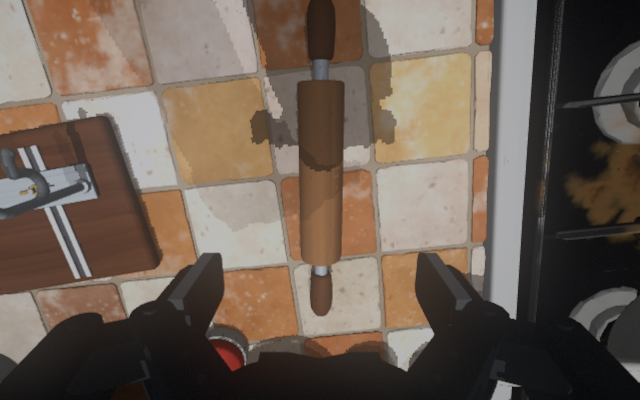

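The wrist view shows the pin along column 320, with the barrel spanning rows 81–263 and silver necks at both ends. I'll refine the centre from the wrist depth, then grasp and lift.

```bash
python3 - <<'E'
from h import *
from plant import arm,claw,sensors,optics
p,W=cloud('w1')
m=np.zeros((400,640),bool); m[60:290,285:360]=1; tz=np.nanmedian(W[190:250,385:460,2]); print('table',tz)
B=W[m&(W[...,2]>tz+.037)&(W[...,2]<.06)][:,:2].astype(np.float32)
r=cv2.minAreaRect(B*1000); print(r, len(B))
vx,vy,x,y=cv2.fitLine(B,cv2.DIST_HUBER,0,.001,.001).ravel(); d=np.array([vx,vy])*np.sign(vx);o=np.array([x,y]);t=(B-o)@d
c=o+d*(np.percentile(t,.3)+np.percentile(t,99.7))/2; L=np.ptp(np.percentile(t,[.3,99.7])); a=np.arctan2(d[1],d[0]); print('c',c,'L',L,'a',a)
if abs(L-.18)<.008 and np.hypot(*(c-[.467,.1603]))<.006:
    q=quat(a+np.pi/2)
    arm.move_ptp([*c,.10],q)
    print(arm.move_l([*c,.006],feed=.1,max_force=8))
    claw.move_gripper(0.0); s=sensors.sense(); print(s['grip_width'],s['finger_force'],s['ft_force'],s['position'])
    arm.move_l([*c,.20],feed=.15); arm.pause(.3); s=sensors.sense(); print(s['grip_width'],s['ft_force'],s['moment'],s['time'])
    cam=optics.camera_params('wrist'); p,dd=optics.read_camera('wrist')
    np.savez('pics/w2',p=p,d=dd,K=cam['intrinsics'],T=cam['world_from_camera']); cv2.imwrite('pics/w2.png',p[...,::-1])
E
```

```text
table -0.00041669824236134634
((467.4144287109375, 162.730712890625), (34.01092529296875, 179.6913604736328), 83.72364044189453) 6279
c [0.46707034 0.16277643] L 0.17726650518178938 a -0.11034597
False
0.491028608107634 60.727272033691406 [-1.63348515 -0.15850421  6.70111863] [0.46749075 0.16293805 0.00670401]
0.4933405921737519 [-0.47786154  0.14863857 -2.40496265] [-0.012939   -0.01751953 -0.03114111] 6.025
```

View pics/w2.png

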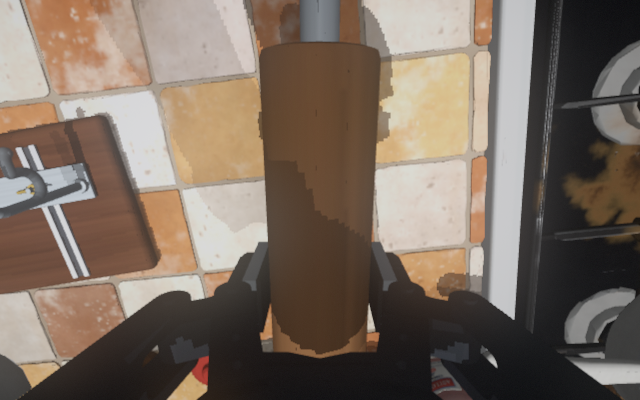

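The pin is gripped on its barrel; the near barrel end is at about row 42 and the neck at (320,20). I'll measure the along-axis offset and pitch in the hand, then carry it to a point in front of the mouths.

```bash
python3 - <<'E'
from h import *
from plant import arm,claw,sensors,optics
p,W=cloud('w2'); s=sensors.sense(); T=np.array(s['position']); print(T)
a=-.11034597; d=np.array([np.cos(a),np.sin(a)]); n=np.array([-d[1],d[0]])
u=W[...,:2]-T[:2]; t=u@d; l=u@n
m=(W[...,2]>.2)&(W[...,2]<.26)&(np.abs(l)<.006); m[:, :270]=0; m[:,370:]=0; m[340:]=0
tt=t[m]; zz=W[...,2][m]
for b in np.arange(-.13,0,.01):
    k=(tt>b)&(tt<=b+.01)
    if k.any(): print(round(b,3),k.sum(),np.round(np.median(zz[k]),4))
k=zz>.232; print('barrel end t',tt[k].min(),np.sort(tt[k])[:5])
P=rackpt(-.115,0,.25)
arm.move_ptp(P,quat(YAW)); P[2]=.1075-.0187+.003
s=sensors.sense(); print(s['time'],s['position'])
arm.move_l(P,feed=.15); arm.pause(.3); s=sensors.sense(); print(s['time'],s['position'],s['ft_force'],s['moment'])
for nme in ['top','side','wrist']:
    c=optics.camera_params(nme); p,dd=optics.read_camera(nme); np.savez(f'pics/{nme}3',p=p,d=dd,K=c['intrinsics'],T=c['world_from_camera'])
    cv2.imwrite(f'pics/{nme}3.png',p[...,::-1])
p=cv2.imread('pics/top3.png')[170:280,280:430]; q=cv2.imread('pics/side3.png')[130:240,280:430]
cv2.imwrite('pics/b3.png',cv2.resize(np.vstack([p,q]),None,fx=2.7,fy=2.7,interpolation=cv2.INTER_CUBIC))
E
```

```text
[0.46697713 0.16274341 0.19977112]
-0.11 557 0.221
-0.1 925 0.2212
-0.09 1365 0.2362
-0.08 1320 0.2363
-0.07 1195 0.2364
-0.06 1112 0.2363
-0.05 1017 0.2363
-0.04 953 0.2363
-0.03 872 0.2363
-0.02 815 0.2363
-0.01 764 0.2363
barrel end t -0.09016817165362327 [-0.09016817 -0.09012892 -0.09011844 -0.09011659 -0.09011045]
7.425 [ 0.36467707 -0.17876678  0.24988009]
8.9333 [ 0.36455458 -0.17938649  0.0922422 ] [ 0.71236116 -0.28376801 -4.10918937] [0.05940926 0.00541499 0.01082377]
```

View pics/wrist3.png

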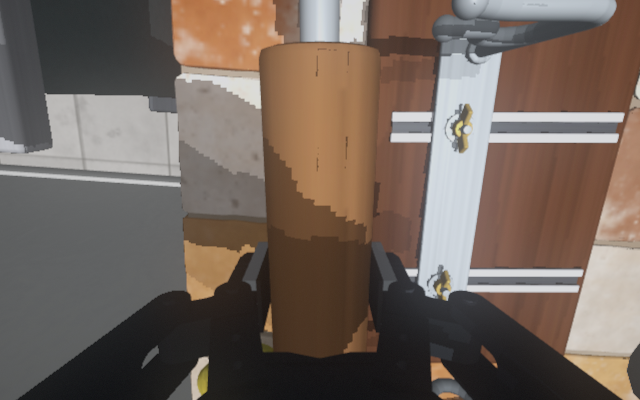

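View pics/b3.png

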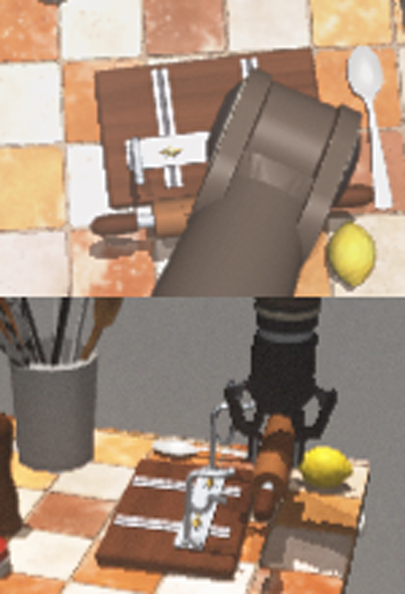

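The pin is centred in the grip (end at 90.2 mm) and level, with its axis 14.7 mm above the TCP. The wrist view shows the +y hook at the upper right, around (460–610, 10–50), so I'll use it to check the lateral alignment.

```bash
python3 - <<'E'
from h import *
p,W=cloud('wrist3')
c,s=np.cos(YAW),np.sin(YAW)
u=W[...,:2]-RC; X=u@np.array([c,s]); Y=u@np.array([-s,c]); Z=W[...,2]
m=np.zeros(Z.shape,bool); m[:70,390:]=1
for lo,hi in [(.045,.08),(.08,.1),(.1,.118),(.118,.14)]:
    k=m&(Z>lo)&(Z<hi); 
    if k.sum()>10: print(lo,k.sum(),'Y',np.percentile(Y[k],[2,50,98]).round(4),'X',np.percentile(X[k],[2,50,98]).round(4))
k=m&(Z>.118)&(Z<.14)
for b in np.arange(-.09,0,.01):
    j=k&(X>b)&(X<=b+.01)
    if j.any(): print(round(b,2),j.sum(),np.percentile(Y[j],[2,50,98]).round(4),np.median(Z[j]).round(4))
# pin: barrel and neck
m=np.zeros(Z.shape,bool); m[:300,265:380]=1; k=m&(Z>.1075+.017)&(Z<.14); print('barrel end Y',Y[k].max())
k=m&(Z>.1); v=[(round(b,2),np.median(X[k&(Y>b)&(Y<b+.02)&(Z>np.nanmax(Z[k&(Y>b)&(Y<b+.02)])-.003)]).round(4)) for b in (.02,.05,.068,.09)]; print(v)
# board edge check in wrist view
k=(Z>.015)&(Z<.024)&(X>-.03)&(X<.1); print('board Y max',np.percentile(Y[k],99.8),'X max',np.percentile(X[(Z>.015)&(Z<.024)&(np.abs(Y)<.12)],99.8))
E
```

```text
0.045 861 Y [0.0961 0.0979 0.1037] X [-0.0456 -0.031  -0.023 ]
0.08 2111 Y [0.0961 0.099  0.1036] X [-0.0693 -0.0529 -0.0238]
0.1 395 Y [0.0961 0.0972 0.1002] X [-0.0277 -0.0259 -0.0227]
0.118 3486 Y [0.096  0.0983 0.1012] X [-0.0761 -0.0506 -0.0261]
-0.08 544 [0.0955 0.0977 0.0999] 0.1314
-0.07 536 [0.0963 0.098  0.1005] 0.1282
-0.06 717 [0.0963 0.0984 0.1011] 0.1261
-0.05 745 [0.0963 0.0985 0.1012] 0.1258
-0.04 685 [0.0962 0.0985 0.1012] 0.1255
-0.03 259 [0.0962 0.0986 0.1018] 0.1227
barrel end Y 0.09012773900514419
[(0.02, np.float64(-0.1149)), (0.05, np.float64(-0.1153)), (0.07, np.float64(-0.1153)), (0.09, np.float64(-0.1116))]
board Y max 0.1270979346679546 X max 0.08243750358221806
```

The hook plane is at y ≈ 99 mm, so the pin is aligned to within about 1 mm. Now in, by touch.

```bash
python3 - <<'E'
from h import *
from plant import arm,sensors
def rx():
    s=sensors.sense(); u=np.array(s['position'][:2])-RC; c,t=np.cos(YAW),np.sin(YAW)
    print(round(s['time'],2),'rack x,y,z',np.round([u@[c,t],u@[-t,c],s['position'][2]],4),'F',np.round(s['ft_force'],2),'M',np.round(s['moment'],2))
z=.0928
arm.move_l(rackpt(-.112,0,z),feed=.05); rx()
hit=arm.move_l(rackpt(-.055,0,z),feed=.05,max_force=5); print(hit); arm.pause(.3); rx()
if not hit:
    hit=arm.move_l(rackpt(-.015,0,z),feed=.01,max_force=2.5); print(hit); rx(); arm.pause(.3); rx()
E
```

```text
9.33 rack x,y,z [-1.117e-01 -1.000e-04  9.290e-02] F [ 0.07  1.57 -4.22] M [ 0.   -0.02  0.02]
False
10.93 rack x,y,z [-0.0551 -0.      0.0929] F [ 0.45  0.37 -3.1 ] M [-0.03 -0.01 -0.01]
True
13.1 rack x,y,z [-0.0346  0.0003  0.0918] F [-0.1   0.26 -3.43] M [-0.02 -0.01 -0.01]
13.4 rack x,y,z [-0.0352  0.0006  0.0911] F [-0.3  -0.93 -3.48] M [0.03 0.01 0.  ]
```

Stopped close to where contact was expected, but the residual force is ambiguous, so I'll back off slightly and probe again.

```bash
python3 - <<'E'
from h import *
from plant import arm,sensors
def rx():
    s=sensors.sense(); u=np.array(s['position'][:2])-RC; c,t=np.cos(YAW),np.sin(YAW)
    r=np.array([u@[c,t],u@[-t,c],s['position'][2]]); print(round(s['time'],2),np.round(r,4),'F',np.round(s['ft_force'],2),'M',np.round(s['moment'],2)); return r
z=.0928
arm.move_l(rackpt(-.041,0,z),feed=.03); arm.pause(.3); rx()
hit=arm.move_l(rackpt(-.020,0,z),feed=.01,max_force=3.5); print(hit); rx(); arm.pause(.3); r=rx()
E
```

```text
14.06 [-0.0409 -0.      0.0928] F [-0.59 -0.28 -3.76] M [-0.02 -0.03 -0.  ]
True
15.04 [-0.0347  0.0003  0.0918] F [-0.63 -0.46 -3.52] M [-0.03 -0.06 -0.03]
15.34 [-0.0352  0.0006  0.0911] F [-0.45 -0.39 -3.59] M [-0.04 -0.02 -0.01]
```

The contact repeats at x = −0.0346, so the throat centre is at about −0.0366. Lowering there, under force watch.

```bash
python3 - <<'E'
from h import *
from plant import arm,sensors
def rx():
    s=sensors.sense(); u=np.array(s['position'][:2])-RC; c,t=np.cos(YAW),np.sin(YAW)
    r=np.array([u@[c,t],u@[-t,c],s['position'][2]]); print(round(s['time'],2),np.round(r,4),'F',np.round(s['ft_force'],2),'M',np.round(s['moment'],2)); return r
x=-.0365
arm.move_l(rackpt(x,0,.0920),feed=.02); arm.pause(.3); rx()
hit=arm.move_l(rackpt(x,0,.0665),feed=.012,max_force=3.5); print(hit); rx(); arm.pause(.3); rx()
E
```

```text
15.89 [-0.0365  0.      0.092 ] F [ 0.5   0.09 -3.07] M [ 0.07 -0.06 -0.03]
True
17.71 [-0.0365 -0.      0.0678] F [1.36 0.28 5.21] M [-0.03 -0.09 -0.06]
18.01 [-0.0365  0.      0.0677] F [-0.03  0.6   6.65] M [-0.01 -0.03 -0.03]
```

It bottomed at axis height ≈ 82.5 mm in the throats. I'll unload, release, retreat and check.

```bash
python3 - <<'E'
from h import *
from plant import arm,sensors,claw,optics
arm.move_l(rackpt(-.0365,0,.0683),feed=.01); arm.pause(.2); print(sensors.sense()['ft_force'])
claw.move_gripper(1.0); arm.pause(.3); print(sensors.sense()['ft_force'])
arm.move_l(rackpt(-.0365,0,.20),feed=.08); arm.pause(.3)
c=optics.camera_params('wrist'); p,dd=optics.read_camera('wrist'); np.savez('pics/w4',p=p,d=dd,K=c['intrinsics'],T=c['world_from_camera']); cv2.imwrite('pics/w4.png',p[...,::-1])
p,W=cloud('w4'); u=W[...,:2]-RC; c,s=np.cos(YAW),np.sin(YAW); X=u@np.array([c,s]); Y=u@np.array([-s,c]); Z=W[...,2]
m=np.zeros(Z.shape,bool); m[:290,285:360]=1; k=m&(np.abs(Y)<.095)&(Z>.09)&(Z<.115)
B=np.stack([X[k],Y[k]],1).astype(np.float32); print(cv2.minAreaRect(B*1000),'axis z',np.percentile(Z[k],90)-.022, [np.percentile(Z[k&(np.abs(Y-b)<.01)],90).round(4) for b in (-.07,0,.07)])
print(sensors.sense()['time'])
E
```

```text
[ 0.57633844  0.31310282 -2.50763895]
[ 0.04223421 -0.20730338 -0.8241311 ]
((-35.76115036010742, 4.584480285644531), (180.1466522216797, 41.58195877075195), 89.98622131347656) axis z 0.08295966311595765 [np.float64(0.105), np.float64(0.105), np.float64(0.1049)]
21.5333
```

View pics/w4.png

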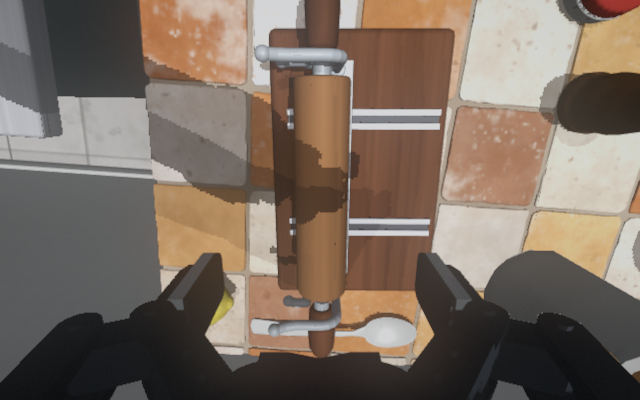

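The picture shows both necks in the hooks, at (322,65) and (320,310), with the pin level at 83 mm. The 4.6 mm y value comes from the row-290 mask clipping one end; I'll confirm that on the stored cloud, then hand in.

```bash
python3 - <<'E'
from h import *
p,W=cloud('w4'); u=W[...,:2]-RC; c,s=np.cos(YAW),np.sin(YAW); X=u@np.array([c,s]); Y=u@np.array([-s,c]); Z=W[...,2]
m=np.zeros(Z.shape,bool); m[60:310,295:350]=1; k=m&(np.abs(X+.036)<.008)&(Z>.097)&(Z<.11); y=Y[k]; y=y[np.abs(y)<.0945]
print(np.percentile(y,[.2,99.8])); ok=abs(np.percentile(y,[.2,99.8]).mean())<.006
if ok:
    from plant import hand_in; print(hand_in())
E
```

```text
[-0.08859065  0.08976366]
the job is handed in; nothing more can be done
None
```

The job is handed in. The pin is released and hangs level at the bottom of both hooks, with its axis measured 83 mm above the rack's underside and centred to within about 1 mm, and the gripper is clear above it.

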